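# Feel which spool keeper arm binds

## Task

Each of the two wire-spool holders has a keeper arm, turned by a knob on a springy blade, that should swing freely off its spool; one of them has a pivot that binds part-way. Try the arm with the red knob first, then the one with the yellow knob, swinging each gently clockwise (seen from above) by its knob: leave the free one a full quarter turn aside for the spool change, and push the binding one only until you clearly feel it resist, never with more than about 20 N, then swing it back to lie straight over its spool. Leave the bottle, jar and reel nearby where they are.

Things in the scene. Friction and masses are not known exactly. Their poses are not given: they have to be found in the camera images.
- holder_red: red-knobbed spool holder, bolted down: steel base plate 200 x 100 x 12 mm, grey round pivot housing (84 mm across, top at 96 mm), and in front of it an upright spool of silver wire (84 mm across, top at 92 mm, its axis 90 mm from the pivot). Origin on the pivot axis at bench level; -x points from the pivot to the spool, z up
- holder_yellow: yellow-knobbed spool holder, bolted down: steel base plate 200 x 100 x 12 mm, grey round pivot housing (84 mm across, top at 96 mm), and in front of it an upright spool of blue wire (84 mm across, top at 92 mm, its axis 90 mm from the pivot). Origin on the pivot axis at bench level; -x points from the pivot to the spool, z up
- keeper_red (a joint): red keeper arm angle, rad: 0 straight over the spool, growing clockwise from above (from the holder's -x towards its +y), 1.57 a quarter turn; stops at -0.25, 1.75. Stays where left; friction 1 to 1.5 N at the knob. A binding pivot resists from somewhere in 0.4 to 1.0: 6 N more at the knob at once, then about 3.5 N per 10 mm; let go, it springs back to there; cannot reach 1.40
- keeper_yellow (a joint): yellow keeper arm angle, rad: 0 straight over the spool, growing clockwise from above (from the holder's -x towards its +y), 1.57 a quarter turn; stops at -0.25, 1.75. Stays where left; friction 1 to 1.5 N at the knob. A binding pivot resists from somewhere in 0.4 to 1.0: 6 N more at the knob at once, then about 3.5 N per 10 mm; let go, it springs back to there; cannot reach 1.40
- handle_red (a joint): bending of the red knob's blade, a spring on the same pivot axis, relative to the keeper arm, rad: 0 unloaded, positive while the knob is pushed clockwise; 0.003 per N at the knob (20 N bends it 0.060, i.e. 7 mm at the knob). The knob's direction from the pivot is the keeper angle plus this
- handle_yellow (a joint): bending of the yellow knob's blade, a spring on the same pivot axis, relative to the keeper arm, rad: 0 unloaded, positive while the knob is pushed clockwise; 0.003 per N at the knob (20 N bends it 0.060, i.e. 7 mm at the knob). The knob's direction from the pivot is the keeper angle plus this
- knob_red (a point): middle of the upright red finger knob: a cylinder 18 mm in diameter, 115 to 163 mm above the bench (this point at 139 mm), 120 mm from the pivot axis, on a thin dark spring blade 10 mm wide, top at 115 mm, that lies on the keeper arm (aluminium bar 24 mm wide); hub on the pivot 24 mm across, top at 126 mm. -x points from the pivot out to the knob, turning with it
- knob_yellow (a point): middle of the upright yellow finger knob: a cylinder 18 mm in diameter, 115 to 163 mm above the bench (this point at 139 mm), 120 mm from the pivot axis, on a thin dark spring blade 10 mm wide, top at 115 mm, that lies on the keeper arm (aluminium bar 24 mm wide); hub on the pivot 24 mm across, top at 126 mm. -x points from the pivot out to the knob, turning with it
- flux: bystander: amber flux bottle with a yellow cap, 50 mm in diameter, 94 mm tall; origin at the centre of its underside
- jar: bystander: low clear jar with a green lid, 64 mm in diameter, 44 mm tall; origin at the centre of its underside
- reel: bystander: small black reel of copper wire standing on its flange, 68 mm in diameter, 40 mm tall; origin at the centre of its underside

How it is judged:
On the way, in this order (a step that is already met when the one before it is completed fails the run):
1. the red-knobbed arm has been swung a quarter turn aside, or swung until it binds (past 0.33 rad with the knob pushed by more than 3 N) ((value of joint keeper_red above 1.4 rad or (value of joint keeper_red above 0.33 rad and value of joint handle_red above 0.009 rad))), for 0.05 s.
2. then the same with the yellow-knobbed arm ((value of joint keeper_yellow above 1.4 rad or (value of joint keeper_yellow above 0.33 rad and value of joint handle_yellow above 0.009 rad))), for 0.05 s.
At the end, for the whole second after the job is handed in: The free arm stands at least 1.40 rad (80 degrees) aside, the binding arm is back within 0.17 rad (10 degrees) of straight over its spool, and both are at rest (((value of joint keeper_red above 1.4 rad and value of joint keeper_yellow between -0.17 and 0.17 rad) or (value of joint keeper_yellow above 1.4 rad and value of joint keeper_red between -0.17 and 0.17 rad)) and velocity of joint keeper_red between -0.05 and 0.05 rad/s and velocity of joint keeper_yellow between -0.05 and 0.05 rad/s); the robot touches nothing.
It fails at once if the red knob is pushed round with more than 22 N (its blade bends more than 0.066 rad) (value of joint handle_red above 0.066 rad or value of joint handle_red below -0.066 rad).
It fails at once if the yellow knob is pushed round with more than 22 N (its blade bends more than 0.066 rad) (value of joint handle_yellow above 0.066 rad or value of joint handle_yellow below -0.066 rad).
It fails at once if the flux is moved more than 20 mm or tipped (distance of flux from where it was at the start of the episode above 0.02 m or angle between flux's own z axis and vertical above 0.35 rad).
It fails at once if the jar is moved more than 20 mm or tipped (distance of jar from where it was at the start of the episode above 0.02 m or angle between jar's own z axis and vertical above 0.35 rad).
It fails at once if the reel is moved more than 20 mm or tipped (distance of reel from where it was at the start of the episode above 0.02 m or angle between reel's own z axis and vertical above 0.35 rad).
It also fails if it takes over 64 s, if anything falls off the work surface, if the arm or the gripper's body presses on something with over 40 N, if the wrist force passes 120 N, or if a joint passes its speed limit or range.

## Robot

A 6-joint arm with a two-finger parallel gripper is mounted at the origin on the work surface. World frame = base frame: x ahead of the robot, y to its left, z up, the work surface at z = 0. Lengths are in m, angles in rad, forces in N, time in s.
With the tool pointing down it reaches from about 0.35 to 0.975 m from the base axis. Payload 4.9 kg.
Tool frame: the origin (TCP) lies between the finger pads; the fingertips stand 25 mm ahead of it and the grasp point (between the pads) lies 6 mm ahead of it (ctrl.tip_reach is the distance from the TCP to the fingertips, in m); z points along the fingers, y is the direction in which the jaws open and shut (so a half turn about z gives the same grasp; the last joint's range is limited). The gripper opens to 85 mm and grips with 20 to 120 N. Pads are 22 mm wide; open, the fingers measure 114 mm over their backs; the gripper's body (76 mm by 85 mm) begins 54 mm behind the grasp point. The pads swing forward as they close: fully open they stand 13 mm farther back than shut.
Start: joints at [1.021, 0.053, 1.613, -0, 1.476, -0.119], TCP at [0.261, 0.568, 0.256] pointing down, gripper open.
Joint ranges: [-3.01, 3.01], [-1.01, 2.22], [0.06, 2.58], [-1.02, 4.17], [0.09, 2.62], [-3.14, 3.14]. Speed limits (rad/s): [2.57, 2.57, 3.14, 3.14, 3.14, 3.14].

## Interface

Orientations are given as a rotation vector (axis times angle).
In Python, from station import get_obs, get_image, camera_params, order, ctrl gives the robot as it stands.
- The arm moves only by the tool move_arm, never from a script. Its argument "deltas" is one flat list of numbers, 5 for each row, row after row: the opening, from -1 (shut) to 1 (fully open), so that 0 is half open, then the shift along the tool's x, y, z in m, then the turn about the tool's z in degrees. In form: [fingers, tx, ty, tz, turn, fingers, tx, ty, tz, turn, ...]. A call has 1 to 10 rows; each row is the pose to reach, as a shift and turn from the pose measured when the call began, along the tool's axes at that moment; what a row does not reach only later rows make up. A row lasts 1/10 s, in which the tool goes at most 50 mm and 8.59 degrees, less where a joint would pass 70% of its speed; a pose out of reach is approached as far as the arm can. A call with a gripper value outside its range is refused whole. The fingers move at their own pace and stop on an object; "force" is the grip in N (left out, the last holds). Time passes only in rows, so rows that repeat a pose let the fingers close. It gives the time, the measured TCP pose, the force and the opening at its end, in the units of the state.
- get_obs(): the state, without advancing time (a new reading comes with each control period).
- get_image(name): name is "scene" or "top" or "wrist"; returns the picture (400x640x3 uint8, red, green, blue); there is no depth.
- camera_params(name): a dict with "camera_matrix" (3x3 intrinsics, pixels), "k1" (the pictures are not rectified: a ray, as slopes to the right and down, at radius r is drawn at 1 + k1 r^2 times it, then the intrinsics apply), "extrinsics" (4x4, takes a point from camera to world coordinates); the wrist camera has in their place "tool_from_camera" (4x4, takes a point from camera to tool coordinates, whose origin is the TCP and whose axes are the flange's). Camera axes: x right, y up, looking along -z (the intrinsics and any distortion apply to the point x, -y, -z); pixel columns grow to the right and rows downward; lengths in m; the calibration is good to about 2 mm. A picture is of the moment at which its call begins: read the wrist's pose just before it. camera_params takes no time and is no camera call.
- order.finish_job(): hands the job in, once; it reports no verdict.
The state is a dict: "t": time; "q": joint angles; "dq": joint speeds; "effort": joint torques, N m; "tool_pos": TCP position; "tool_rot": TCP orientation; "contact_force": force on the tool from outside, world axes, zero at the start; "wrist_torque": the same for the moment, N m; "opening": finger opening in m.
Only numpy, scipy, OpenCV 4.12 (cv2) and the standard library are available. Lean on these libraries where they do the work, as an engineer would, in place of code of your own. Each camera call takes 0.05 s, during which the arm holds its last target. There are 200 camera calls.

## Working session

There is one attempt and no reset: what is moved stays moved. The work goes in short steps, Python scripts to look and compute and a tool call to move; the robot and the scene stay as the last step left them, time stands still between calls to the robot, and variables do not carry over. Pictures are saved under pics/ and viewed, about 8 in all and at most 12, crops included, and the job is handed in when it is done.

Besides the shell and the picture viewer there is one more tool, called after "Emit:" in YAML: its name, and indented under it one key for each argument. move_arm: Moves the arm, as the interface text tells. Its arguments: {"type":"object","properties":{"deltas":{"type":"array"},"force":{"type":"number"}},"required":["deltas"]}

```bash
mkdir -p pics; ls
cat > h.py <<'E'
import numpy as np, cv2
from station import get_obs, get_image, camera_params, order, ctrl
from scipy.spatial.transform import Rotation as R
def save(n,f):
    im=get_image(n); cv2.imwrite('pics/'+f,im[:,:,::-1]); return im
def ray(n,u,v,obs=None):
    p=camera_params(n); K=np.array(p['camera_matrix'])
    d=cv2.undistortPoints(np.array([[[u,v]]],float),K,np.array([p['k1'],0,0,0],float))[0,0]
    if n=='wrist':
        T=np.eye(4);T[:3,:3]=R.from_rotvec(obs['tool_rot']).as_matrix();T[:3,3]=obs['tool_pos']
        E=T@np.array(p['tool_from_camera'])
    else: E=np.array(p['extrinsics'])
    return E[:3,3],E[:3,:3]@np.array([d[0],-d[1],-1.])
def onz(n,u,v,z,obs=None):
    o,d=ray(n,u,v,obs); return o+d*(z-o[2])/d[2]
E
python3 - <<'E'
from h import *
print(get_obs()); save('scene','s0.png'); save('top','t0.png')
print(camera_params('top')['extrinsics'],camera_params('scene')['extrinsics'])
E
```

```text
pics
{'t': 0.0, 'q': array([ 1.02101565e+00,  5.33585312e-02,  1.61429476e+00,  6.21091080e-06,
        1.47600075e+00, -1.18981479e-01]), 'dq': array([ 0.00103692, -0.00053256, -0.00085426, -0.00150254, -0.000127  ,
        0.00022798]), 'effort': array([ 2.83047648e-04, -3.93656337e+01, -3.70189762e+01, -7.70815041e-05,
        6.67728775e-03, -1.45015076e-05]), 'tool_pos': array([0.26068473, 0.56740946, 0.25506148]), 'tool_rot': array([-6.71331888e-01, -3.06832555e+00,  3.05483236e-03]), 'contact_force': array([-0.6046416 , -0.03930111, -0.05768979]), 'wrist_torque': array([ 0.00870613, -0.03789231,  0.03455305]), 'opening': 0.08512668920690923}
[[-0.02757563  0.99504591 -0.09551556  0.47987153]
 [-0.99944319 -0.02924026 -0.01607195  0.05216468]
 [-0.01878523  0.09501918  0.99529818  0.98531159]
 [ 0.          0.          0.          1.        ]] [[-0.07957624 -0.82519096  0.55922044  1.23120702]
 [ 0.99676922 -0.07200323  0.03559013  0.11374423]
 [ 0.01089703  0.56024585  0.82825469  1.08148929]
 [ 0.          0.          0.          1.        ]]
```

View pics/t0.png

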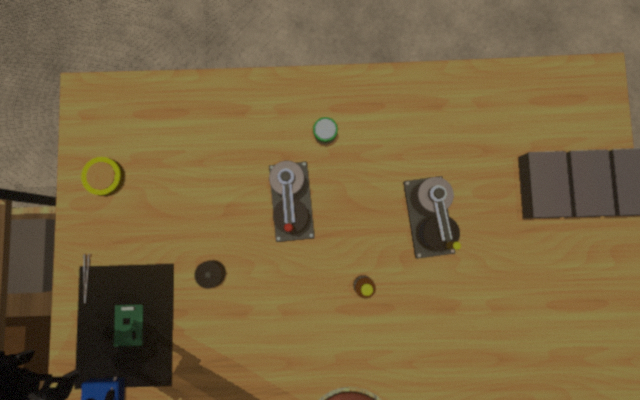

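View pics/s0.png

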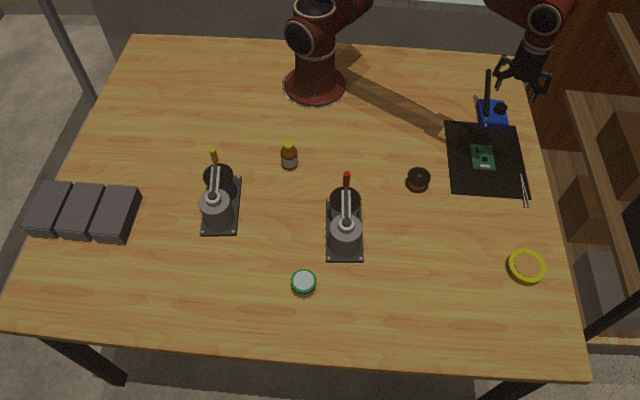

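The top view shows the red knob at about (289,228) with its hub at (286,175), and the yellow knob at (456,245) with its hub at (438,194). The jar is at (325,130), the reel at (210,273) and the flux at (367,290). In the scene view both arms lie over their spools, pointing toward the robot. Clockwise is toward the left of the top image (+y).

Run:
```python
from h import *
im=cv2.imread('pics/t0.png'); hsv=cv2.cvtColor(im,cv2.COLOR_BGR2HSV)
def blob(m,box):
    x0,y0,x1,y1=box; w=np.zeros_like(m); w[y0:y1,x0:x1]=m[y0:y1,x0:x1]
    v,u=np.nonzero(w); return u.mean(),v.mean(),len(u)
red=((hsv[:,:,0]<8)|(hsv[:,:,0]>172))&(hsv[:,:,1]>140)&(hsv[:,:,2]>60)
yel=(abs(hsv[:,:,0].astype(int)-29)<5)&(hsv[:,:,1]>170)&(hsv[:,:,2]>90)
for n,m,box,hub,hubbox in (('red',red,(275,210,305,245),(286,175),0),('yel',yel,(445,232,470,258),(438,194),0)):
    u,v,k=blob(m.astype(np.uint8),box)
    g=cv2.cvtColor(im,cv2.COLOR_BGR2GRAY)
    P=onz('top',u,v,.15); 
    c=cv2.HoughCircles(cv2.resize(g[hub[1]-30:hub[1]+30,hub[0]-30:hub[0]+30],None,fx=4,fy=4,interpolation=2),cv2.HOUGH_GRADIENT,1,200,param1=80,param2=15,minRadius=50,maxRadius=85)
    h=onz('top',*hub,.126); print(n,u,v,k,P.round(3),'hub',h.round(3),np.hypot(*(P-h)[:2]), np.degrees(np.arctan2(P[1]-h[1],-(P[0]-h[0]))))
    if c is not None:
        a=c[0,0]; uu,vv=hub[0]-30+a[0]/4,hub[1]-30+a[1]/4; print('housing',uu,vv,a[2]/4,onz('top',uu,vv,.096).round(3))
o=get_obs(); print(R.from_rotvec(o['tool_rot']).as_matrix().round(3),ctrl.tip_reach)
print(onz('top',367,290,.094),onz('top',325,130,.044),onz('top',210,273,.04))
```

```text
red 287.8833333333333 227.18333333333334 60 [0.508 0.129 0.15 ] hub [0.628 0.133 0.126] 0.12023355839034813 -1.9454567602824238
housing 286.875 177.125 17.475 [0.628 0.134 0.096]
yel 456.4259259259259 245.24074074074073 54 [ 0.459 -0.235  0.15 ] hub [ 0.574 -0.209  0.126] 0.11797297355777894 -12.511943342419498
housing 435.625 194.375 17.4 [ 0.577 -0.213  0.096]
[[-0.909  0.418 -0.001]
 [ 0.418  0.909 -0.002]
 [ 0.    -0.002 -1.   ]] 0.025
[ 0.360782   -0.04453117  0.094     ] [0.75421825 0.03991993 0.044     ] [0.40454763 0.33338628 0.04      ]
```

Emit:
move_arm:
  deltas: [0.2, 0, 0, -0.06, 0, 0.2, -0.02, -0.015, -0.06, -2, 0.2, -0.06, -0.043, -0.06, -5, 0.2, -0.1, -0.072, -0.06, -9, 0.2, -0.14, -0.101, -0.06, -12, 0.2, -0.18, -0.13, -0.06, -15, 0.2, -0.22, -0.159, -0.06, -18, 0.2, -0.26, -0.188, -0.05, -21, 0.2, -0.3, -0.217, -0.03, -24, 0.2, -0.34, -0.246, -0.01, -26.6]

```text
t: 1.1
tool_pos: [0.4644, 0.2058, 0.2678]
tool_rot: [-0.055, 3.141, -0.002]
contact_force: [0.4, 0.7, 0.9]
opening: 0.0512
```

```bash
cat > st.py <<'E'
import sys
from h import *
# pivot (hub) estimates; report tool in pivot polar terms
PIV={'r':np.array([.628,.1335]),'y':np.array([.576,-.211])}
BASE={'r':-3.,'y':-9.}
def st(w):
    o=get_obs(); M=R.from_rotvec(o['tool_rot']).as_matrix(); p=o['tool_pos']; d=p[:2]-PIV[w]
    # clockwise angle from world -x towards +y
    tip=np.degrees(np.arctan2(d[1],-d[0])); tx=np.degrees(np.arctan2(M[1,0],-M[0,0]))
    f=M.T@o['contact_force']
    print('t',round(o['t'],2),'p',p.round(4),'r',round(np.hypot(*d),4),'posang',round(tip,1),'toolang',round(tx,1),'Ftool',f.round(1),'open',round(o['opening'],4)); return o,M
if __name__=='__main__': st(sys.argv[1])
E
python3 - <<'E'
from st import *
o,M=st('r')
print('shift to knob', (M.T@(np.array([.508,.129,.25])-o['tool_pos'])).round(4))
E
```

```text
t 1.1 p [0.4644 0.2058 0.2678] r 0.1789 posang 23.8 toolang -2.0 Ftool [-0.4  0.7 -0.9] open 0.0512
shift to knob [-0.0409 -0.0783  0.0179]
```

Emit:
move_arm:
  deltas: [0.2, -0.018, -0.035, 0.006, 0, 0.2, -0.036, -0.07, 0.012, 0, 0.2, -0.041, -0.078, 0.018, 0, 0.2, -0.041, -0.078, 0.018, 0]

```text
t: 1.5
tool_pos: [0.5078, 0.1282, 0.2482]
tool_rot: [0.051, -3.138, 0.002]
contact_force: [0.1, 0.1, 0.0]
opening: 0.0509
```

Run:
```python
from st import *
o,M=st('r'); im=save('wrist','w1.png')
hsv=cv2.cvtColor(im,cv2.COLOR_RGB2HSV)
red=((hsv[:,:,0]<8)|(hsv[:,:,0]>172))&(hsv[:,:,1]>140)&(hsv[:,:,2]>60)
n,l,s,c=cv2.connectedComponentsWithStats(red.astype(np.uint8))
for i in range(1,n):
    if s[i,4]>100: print(s[i],c[i],onz('wrist',*c[i],.15,o))
```

```text
t 1.5 p [0.5078 0.1282 0.2482] r 0.1203 posang -2.5 toolang -1.9 Ftool [-0.1  0.1 -0. ] open 0.0509
[304 190  28  42 910] [317.50879121 211.07472527] [0.50820728 0.12885805 0.15      ]
```

View pics/w1.png

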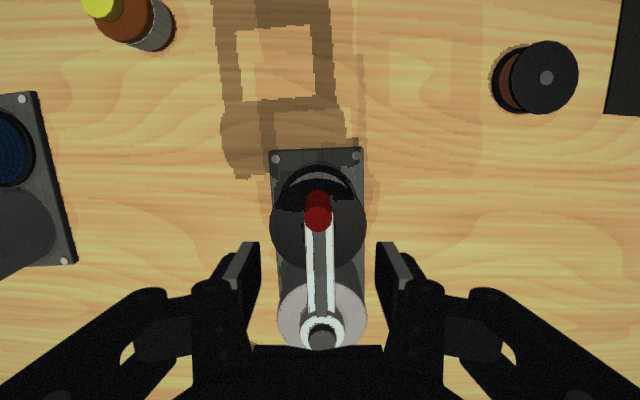

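The wrist view puts the red knob centred between the pads at (317,211), and its computed position agrees with the top camera. I'll descend and narrow the jaws to straddle it.

Emit:
move_arm:
  deltas: [0.2, 0, 0, 0.03, 0, 0.2, 0, 0, 0.06, 0, 0.2, 0, 0, 0.085, 0, 0.2, 0, 0, 0.098, 0, -0.2, 0, 0, 0.098, 0, -0.42, 0, 0, 0.098, 0, -0.42, 0, 0, 0.098, 0, -0.42, 0, 0, 0.098, 0]

```text
t: 2.35
tool_pos: [0.5084, 0.1294, 0.1528]
tool_rot: [-0.054, 3.14, -0.001]
contact_force: [0.5, -0.4, 0.6]
opening: 0.025
```

```bash
python3 st.py r; python3 -c "
from h import *
print(onz('wrist',321,333,.126,None) if 0 else '')
import numpy as np
for t in (1,2,3,4,5,6,7,8,12,16): print(t, (120*(np.cos(np.radians(t))-1)).round(2),(120*np.sin(np.radians(t))).round(2))"
```

```text
t 2.35 p [0.5084 0.1294 0.1528] r 0.1197 posang -2.0 toolang -2.0 Ftool [-0.5 -0.5 -0.6] open 0.025

1 -0.02 2.09
2 -0.07 4.19
3 -0.16 6.28
4 -0.29 8.37
5 -0.46 10.46
6 -0.66 12.54
7 -0.89 14.62
8 -1.17 16.7
12 -2.62 24.95
16 -4.65 33.08
```

Emit:
move_arm:
  deltas: [-0.42, 0, 0.0042, 0, 2, -0.42, -0.0003, 0.0084, 0, 4, -0.42, -0.0007, 0.0125, 0, 6, -0.42, -0.0012, 0.0167, 0, 8, -0.42, -0.0018, 0.0208, 0, 10, -0.42, -0.0026, 0.025, 0, 12, -0.42, -0.0036, 0.029, 0, 14, -0.42, -0.0047, 0.0331, 0, 16, -0.42, -0.0047, 0.0331, 0, 16]

```text
t: 3.25
tool_pos: [0.5124, 0.1628, 0.1537]
tool_rot: [0.383, 3.116, -0.0]
contact_force: [-0.5, -0.5, 0.3]
opening: 0.025
```

```bash
python3 st.py r
```

```text
t 3.25 p [0.5124 0.1628 0.1537] r 0.1192 posang 14.2 toolang 14.0 Ftool [ 0.4 -0.6 -0.3] open 0.025
```

Emit:
move_arm:
  deltas: [-0.42, 0, 0.0042, 0, 2, -0.42, -0.0003, 0.0084, 0, 4, -0.42, -0.0007, 0.0125, 0, 6, -0.42, -0.0012, 0.0167, 0, 8, -0.42, -0.0012, 0.0167, 0, 8]

```text
t: 3.75
tool_pos: [0.5179, 0.1788, 0.1542]
tool_rot: [0.598, 3.082, 0.0]
contact_force: [-0.3, -0.1, 0.1]
opening: 0.0247
```

Emit:
move_arm:
  deltas: [-0.42, 0, 0.0042, 0, 2, -0.42, -0.0003, 0.0084, 0, 4, -0.42, -0.0003, 0.0084, 0, 4]

```text
t: 4.05
tool_pos: [0.5214, 0.1865, 0.1544]
tool_rot: [0.703, 3.059, 0.001]
contact_force: [-0.5, -0.4, -0.4]
opening: 0.0245
```

```bash
python3 st.py r
```

```text
t 4.05 p [0.5214 0.1865 0.1544] r 0.119 posang 26.4 toolang 25.9 Ftool [ 0.3 -0.5  0.4] open 0.0245
```

Run:
```python
from st import *
st('r'); save('wrist','w2.png')
```

```text
t 4.05 p [0.5214 0.1865 0.1544] r 0.119 posang 26.4 toolang 25.9 Ftool [ 0.3 -0.5  0.4] open 0.0245
```

View pics/w2.png

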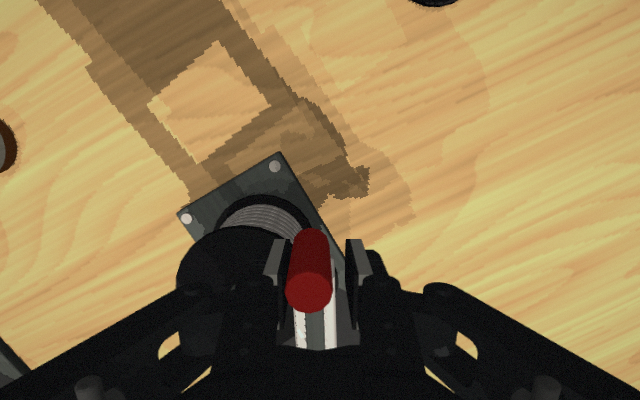

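The red knob is captured between the pads at (310,290) and resting on the trailing pad, and the arm follows. I'll carry on in small checked steps.

Emit:
move_arm:
  deltas: [-0.42, 0, 0.0042, 0, 2, -0.42, -0.0003, 0.0084, 0, 4, -0.42, -0.0007, 0.0125, 0, 6, -0.42, -0.0012, 0.0167, 0, 8, -0.42, -0.0012, 0.0167, 0, 8]

```text
t: 4.6
tool_pos: [0.5299, 0.2009, 0.1545]
tool_rot: [0.912, 3.003, 0.001]
contact_force: [0.2, -0.3, 0.2]
opening: 0.0243
```

Emit:
move_arm:
  deltas: [-0.42, 0, 0.0042, 0, 2, -0.42, -0.0003, 0.0084, 0, 4, -0.42, -0.0007, 0.0125, 0, 6, -0.42, -0.0012, 0.0167, 0, 8, -0.42, -0.0012, 0.0167, 0, 8]

```text
t: 5.1
tool_pos: [0.539, 0.2126, 0.1543]
tool_rot: [1.118, 2.935, -0.006]
contact_force: [-6.2, -5.1, 3.8]
opening: 0.0249
```

Emit:
move_arm:
  deltas: [-0.42, 0, 0.002, 0, 1, -0.42, 0, 0.004, 0, 2, -0.42, 0, 0.004, 0, 2]

```text
t: 5.4
tool_pos: [0.5403, 0.2138, 0.1542]
tool_rot: [-1.167, -2.915, 0.015]
contact_force: [-6.7, -5.5, 4.5]
opening: 0.0249
```

```bash
python3 st.py r
```

```text
t 5.4 p [0.5403 0.2138 0.1542] r 0.1189 posang 42.5 toolang 43.6 Ftool [ 1.  -8.6 -4.4] open 0.0249
```

Red binds: 8.6 N held at about 0.75 rad. I'll swing it back.

Emit:
move_arm:
  deltas: [-0.42, -0.0002, -0.0063, 0, -3, -0.42, -0.0007, -0.0125, 0, -6, -0.42, -0.0015, -0.0188, 0, -9, -0.42, -0.0026, -0.0249, 0, -12, -0.42, -0.0041, -0.0311, 0, -15, -0.42, -0.0059, -0.0371, 0, -18, -0.42, -0.008, -0.043, 0, -21, -0.42, -0.0104, -0.0488, 0, -24, -0.42, -0.0131, -0.0545, 0, -27, -0.42, -0.0131, -0.0545, 0, -27]

```text
t: 6.4
tool_pos: [0.5124, 0.1648, 0.1552]
tool_rot: [-0.453, -3.106, 0.013]
contact_force: [0.2, 0.9, -0.4]
opening: 0.0249
```

```bash
python3 st.py r
```

```text
t 6.4 p [0.5124 0.1648 0.1552] r 0.1198 posang 15.2 toolang 16.6 Ftool [0.1 0.9 0.3] open 0.0249
```

Emit:
move_arm:
  deltas: [-0.42, -0.0002, -0.0063, 0, -3, -0.42, -0.0007, -0.0125, 0, -6, -0.42, -0.0015, -0.0188, 0, -9, -0.42, -0.0026, -0.0249, 0, -12, -0.42, -0.0041, -0.0311, 0, -15, -0.42, -0.0059, -0.0371, 0, -18, -0.42, -0.0072, -0.041, 0, -20, -0.42, -0.0072, -0.041, 0, -20]

```text
t: 7.2
tool_pos: [0.5078, 0.1233, 0.1558]
tool_rot: [0.092, -3.137, 0.011]
contact_force: [0.2, -0.9, -0.0]
opening: 0.0247
```

Run:
```python
from st import *
st('r'); save('wrist','w3.png')
```

```text
t 7.2 p [0.5078 0.1233 0.1558] r 0.1206 posang -4.9 toolang -3.4 Ftool [-0.1 -0.9  0. ] open 0.0247
```

View pics/w3.png

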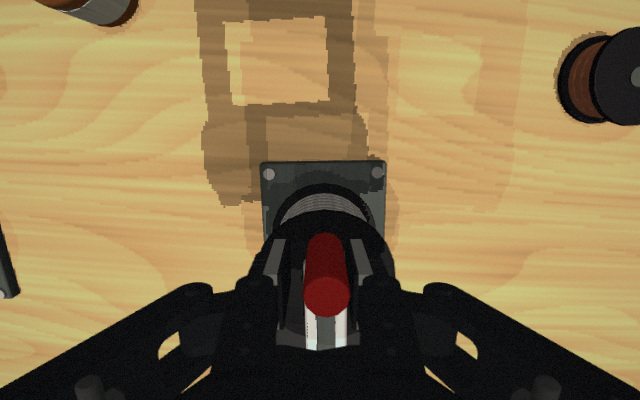

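Red arm is straight over its spool again, with the knob at (326,275) touching the right pad. I'll open, lift and go over to yellow.

Emit:
move_arm:
  deltas: [0.2, 0, 0, 0, 0, 0.2, 0, 0, 0, 0, 0.2, 0, 0, -0.03, 0, 0.2, 0, 0, -0.07, 0, 0.2, 0, 0, -0.1, 0, 0.2, 0.01, -0.045, -0.1, -2, 0.2, 0.019, -0.09, -0.1, -4, 0.2, 0.027, -0.135, -0.1, -6, 0.2, 0.036, -0.18, -0.1, -8, 0.2, 0.045, -0.225, -0.1, -8]

```text
t: 8.25
tool_pos: [0.4757, -0.1045, 0.2578]
tool_rot: [0.311, -3.122, 0.012]
contact_force: [1.4, -0.7, 0.6]
opening: 0.0515
```

Run:
```python
from st import *
o,M=st('y')
print('shift to knob', (M.T@(np.array([.459,-.235,.25])-o['tool_pos'])).round(4))
```

```text
t 8.25 p [ 0.4757 -0.1045  0.2578] r 0.1463 posang 46.7 toolang -11.4 Ftool [-1.2 -1.  -0.6] open 0.0515
shift to knob [ 0.0421 -0.1246  0.0089]
```

Emit:
move_arm:
  deltas: [0.2, 0.015, -0.044, 0, 0, 0.2, 0.03, -0.088, 0.005, 0, 0.2, 0.042, -0.125, 0.009, 0, 0.2, 0.042, -0.125, 0.009, 0, 0.2, 0.042, -0.125, 0.009, 0]

```text
t: 8.75
tool_pos: [0.459, -0.2357, 0.2495]
tool_rot: [0.308, -3.122, 0.01]
contact_force: [-0.3, 0.5, 0.2]
opening: 0.0517
```

Run:
```python
from st import *
o,M=st('y'); im=save('wrist','w4.png')
hsv=cv2.cvtColor(im,cv2.COLOR_RGB2HSV)
m=(abs(hsv[:,:,0].astype(int)-29)<5)&(hsv[:,:,1]>170)&(hsv[:,:,2]>60)
n,l,s,c=cv2.connectedComponentsWithStats(m.astype(np.uint8))
for i in range(1,n):
    if s[i,4]>100: P=onz('wrist',*c[i],.15,o); print(s[i],c[i],P,(M.T@(P-o['tool_pos'])).round(4))
print(onz('wrist',321,333,.126,o))
```

```text
t 8.75 p [ 0.459  -0.2357  0.2495] r 0.1196 posang -11.9 toolang -11.3 Ftool [ 0.2  0.5 -0.2] open 0.0517
[ 0.56951652 -0.21072198  0.126     ]
```

View pics/w4.png

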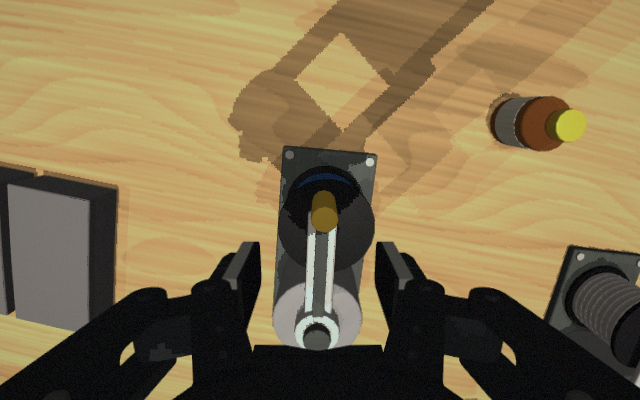

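The yellow knob at (324,212) is between the pads and the hub is at (317,335). Descending.

Emit:
move_arm:
  deltas: [0.2, 0, 0.001, 0.03, 0, 0.2, 0, 0.001, 0.06, 0, 0.2, 0, 0.001, 0.085, 0, 0.2, 0, 0.001, 0.098, 0, -0.2, 0, 0.001, 0.098, 0, -0.42, 0, 0.001, 0.098, 0, -0.42, 0, 0.001, 0.098, 0, -0.42, 0, 0.001, 0.098, 0]

```text
t: 9.6
tool_pos: [0.4596, -0.2351, 0.1535]
tool_rot: [0.311, -3.125, 0.014]
contact_force: [0.1, 0.7, 0.4]
opening: 0.0246
```

Emit:
move_arm:
  deltas: [-0.42, 0, 0.0042, 0, 2, -0.42, -0.0003, 0.0084, 0, 4, -0.42, -0.0007, 0.0125, 0, 6, -0.42, -0.0012, 0.0167, 0, 8, -0.42, -0.0018, 0.0208, 0, 10, -0.42, -0.0026, 0.025, 0, 12, -0.42, -0.0036, 0.029, 0, 14, -0.42, -0.0047, 0.0331, 0, 16, -0.42, -0.0047, 0.0331, 0, 16]

```text
t: 10.5
tool_pos: [0.4584, -0.2022, 0.1545]
tool_rot: [0.126, 3.137, -0.016]
contact_force: [0.3, -0.4, 0.2]
opening: 0.0248
```

```bash
python3 st.py y
```

```text
t 10.5 p [ 0.4584 -0.2022  0.1545] r 0.118 posang 4.3 toolang 4.6 Ftool [-0.4 -0.4 -0.2] open 0.0248
```

Emit:
move_arm:
  deltas: [-0.42, 0, 0.0042, 0, 2, -0.42, -0.0003, 0.0084, 0, 4, -0.42, -0.0007, 0.0125, 0, 6, -0.42, -0.0012, 0.0167, 0, 8, -0.42, -0.0018, 0.0208, 0, 10, -0.42, -0.0018, 0.0208, 0, 10]

```text
t: 11.1
tool_pos: [0.4622, -0.1818, 0.1551]
tool_rot: [0.397, 3.113, -0.017]
contact_force: [0.3, -0.2, -0.0]
opening: 0.0251
```

Emit:
move_arm:
  deltas: [-0.42, 0, 0.0042, 0, 2, -0.42, -0.0003, 0.0084, 0, 4, -0.42, -0.0007, 0.0125, 0, 6, -0.42, -0.0012, 0.0167, 0, 8, -0.42, -0.0018, 0.0208, 0, 10, -0.42, -0.0018, 0.0208, 0, 10]

```text
t: 11.7
tool_pos: [0.4693, -0.1623, 0.1552]
tool_rot: [0.665, 3.065, -0.017]
contact_force: [-0.5, -0.1, 0.5]
opening: 0.0249
```

Emit:
move_arm:
  deltas: [-0.42, 0, 0.0042, 0, 2, -0.42, -0.0003, 0.0084, 0, 4, -0.42, -0.0007, 0.0125, 0, 6, -0.42, -0.0012, 0.0167, 0, 8, -0.42, -0.0018, 0.0208, 0, 10, -0.42, -0.0018, 0.0208, 0, 10]

```text
t: 12.3
tool_pos: [0.4797, -0.1443, 0.1552]
tool_rot: [0.926, 2.995, -0.016]
contact_force: [-0.4, 0.2, 0.3]
opening: 0.0251
```

```bash
python3 st.py y
```

```text
t 12.3 p [ 0.4797 -0.1443  0.1552] r 0.1171 posang 34.7 toolang 34.4 Ftool [ 0.4 -0.  -0.3] open 0.0251
```

Emit:
move_arm:
  deltas: [-0.42, 0.001, 0.0042, 0, 2, -0.42, 0.001, 0.0084, 0, 4, -0.42, 0.0006, 0.0125, 0, 6, -0.42, 0.0002, 0.0167, 0, 8, -0.42, -0.0005, 0.0208, 0, 10, -0.42, -0.0005, 0.0208, 0, 10]

```text
t: 12.9
tool_pos: [0.492, -0.1276, 0.1551]
tool_rot: [1.181, 2.903, -0.016]
contact_force: [-1.0, 0.3, 0.7]
opening: 0.0247
```

Emit:
move_arm:
  deltas: [-0.42, 0.001, 0.0042, 0, 2, -0.42, 0.001, 0.0084, 0, 4, -0.42, 0.0006, 0.0125, 0, 6, -0.42, 0.0002, 0.0167, 0, 8, -0.42, -0.0005, 0.0208, 0, 10, -0.42, -0.0005, 0.0208, 0, 10]

```text
t: 13.5
tool_pos: [0.5068, -0.1132, 0.155]
tool_rot: [1.427, 2.79, -0.015]
contact_force: [0.4, -0.8, -0.4]
opening: 0.0244
```

Run:
```python
from st import *
st('y'); save('wrist','w5.png')
```

```text
t 13.5 p [ 0.5068 -0.1132  0.155 ] r 0.1199 posang 54.7 toolang 54.2 Ftool [-0.9 -0.1  0.4] open 0.0244
```

View pics/w5.png

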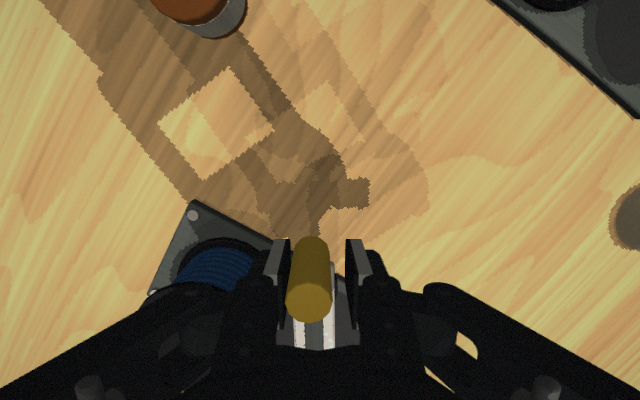

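The yellow knob is still captured at (310,290), about 62° round, with no resistance. I'll continue.

Emit:
move_arm:
  deltas: [-0.42, 0, 0.0042, 0, 2, -0.42, -0.0003, 0.0084, 0, 4, -0.42, -0.0007, 0.0125, 0, 6, -0.42, -0.0012, 0.0167, 0, 8, -0.42, -0.0018, 0.0208, 0, 10, -0.42, -0.0018, 0.0208, 0, 10]

```text
t: 14.15
tool_pos: [0.5245, -0.1025, 0.1549]
tool_rot: [1.662, 2.656, -0.014]
contact_force: [-0.4, 0.3, -0.1]
opening: 0.025
```

Emit:
move_arm:
  deltas: [-0.42, 0, 0.0042, 0, 2, -0.42, -0.0003, 0.0084, 0, 4, -0.42, -0.0007, 0.0125, 0, 6, -0.42, -0.0012, 0.0167, 0, 8, -0.42, -0.0018, 0.0208, 0, 10, -0.42, -0.0018, 0.0208, 0, 10]

```text
t: 14.75
tool_pos: [0.5438, -0.095, 0.1547]
tool_rot: [1.885, 2.503, -0.013]
contact_force: [-0.1, -0.5, 0.9]
opening: 0.0245
```

```bash
python3 st.py y
```

```text
t 14.75 p [ 0.5438 -0.095   0.1547] r 0.1203 posang 74.5 toolang 74.0 Ftool [-0.4 -0.2 -0.9] open 0.0245
```

Emit:
move_arm:
  deltas: [-0.42, 0, 0.0042, 0, 2, -0.42, -0.0003, 0.0084, 0, 4, -0.42, -0.0007, 0.0125, 0, 6, -0.42, -0.0012, 0.0167, 0, 8, -0.42, -0.002, 0.022, 0, 10.5, -0.42, -0.002, 0.022, 0, 10.5, -0.42, -0.002, 0.022, 0, 10.5]

```text
t: 15.45
tool_pos: [0.5653, -0.0909, 0.1545]
tool_rot: [2.104, 2.321, -0.011]
contact_force: [0.1, 1.4, 0.3]
opening: 0.0246
```

Emit:
move_arm:
  deltas: [0.1, 0, 0, 0, 0, 0.2, 0, 0, 0, 0, 0.2, 0, 0, -0.03, 0, 0.2, 0, 0, -0.07, 0, 0.2, 0, 0, -0.11, 0, 0.2, 0.02, 0, -0.15, 0, 0.2, 0.04, 0, -0.16, 0, 0.2, 0.04, 0, -0.16, 0]

```text
t: 16.25
tool_pos: [0.562, -0.0481, 0.3178]
tool_rot: [2.097, 2.32, -0.005]
contact_force: [-0.0, -0.7, 0.4]
opening: 0.0511
```

Emit:
move_arm:
  deltas: [0.2, 0.05, 0, 0, 0, 0.2, 0.1, 0, 0, 0, 0.2, 0.15, 0, 0, 0, 0.2, 0.2, 0, 0, 0, 0.2, 0.25, 0, 0, 0, 0.2, 0.3, 0, 0, 0, 0.2, 0.35, 0, 0, 0, 0.2, 0.4, 0, 0, 0, 0.2, 0.45, 0, 0, 0, 0.2, 0.5, 0, 0, 0]

```text
t: 17.25
tool_pos: [0.5114, 0.4492, 0.3094]
tool_rot: [2.097, 2.321, -0.009]
contact_force: [0.0, 0.1, -0.4]
opening: 0.0512
```

Run:
```python
from st import *
st('y'); im=save('top','t1.png'); hsv=cv2.cvtColor(im,cv2.COLOR_RGB2HSV)
red=((hsv[:,:,0]<8)|(hsv[:,:,0]>172))&(hsv[:,:,1]>140)&(hsv[:,:,2]>60)
yel=(abs(hsv[:,:,0].astype(int)-29)<5)&(hsv[:,:,1]>170)&(hsv[:,:,2]>90)
for w,m,z in (('r',red,.15),('y',yel,.15)):
    n,l,s,c=cv2.connectedComponentsWithStats(m.astype(np.uint8))
    for i in range(1,n):
        if s[i,4]>20:
            P=onz('top',*c[i],z); d=P[:2]-PIV[w]; print(w,c[i].round(),s[i,4],P.round(3),np.hypot(*d).round(3),'rel deg',np.degrees(np.arctan2(d[1],-d[0]))-BASE[w])
```

```text
t 17.25 p [0.5114 0.4492 0.3094] r 0.6633 posang 84.4 toolang 84.2 Ftool [0.1 0.  0.4] open 0.0512
r [289. 227.] 60 [0.508 0.128 0.15 ] 0.12 rel deg 0.21262119339954344
r [ 20. 290.] 2171 [0.389 0.71  0.15 ] 0.624 rel deg 70.47077535149603
r [ 34. 365.] 4913 [0.233 0.672 0.15 ] 0.668 rel deg 56.7587028658502
y [101. 176.] 588 [0.635 0.544 0.15 ] 0.758 rel deg 103.46334206613479
y [389. 200.] 43 [ 0.562 -0.095  0.15 ] 0.117 rel deg 92.07367801327962
y [367. 289.] 119 [ 0.37  -0.038  0.15 ] 0.27 rel deg 49.04475820040873
```

View pics/t1.png

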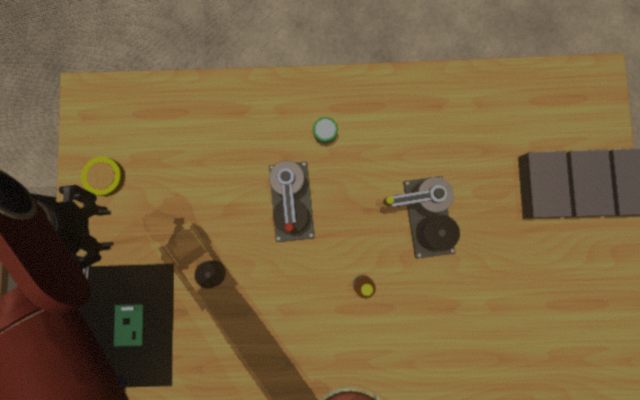

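The red arm is straight, with its knob at (289,227). The yellow arm is about 92° aside, with its knob at (389,200). The flux, jar and reel haven't moved and the robot is clear, so I'll hand in.

```bash
python3 -c "
from station import order
print(order.finish_job())"
```

```text
the job is handed in; nothing more can be done
None
```

I tried both keeper arms, red first, and handed the job in at about 17 s of robot time. The hand-in gives no verdict, so the results below come from my own checks.

- **Red arm (binds):** it swung freely to about 0.7 rad, then resisted with a steady 8.6 N, well under the 20 N limit. I swung it back over its spool, and the last top picture puts it about 0° off straight.
- **Yellow arm (free):** it swung round with no clear resistance, never more than about 1.4 N in the readings. I left it about 92° aside.
- **Bottle, jar and reel:** they show at the same places in the top picture as at the start.
- **Robot:** it is clear of everything, with contact force near zero.

The angles are good to a few degrees, because the holders' directions were read from the camera pictures. None of my checks failed or disagreed beyond that.

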